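Load a tissue-array jig and slide its punch guide plate onto the pins

TASK

Load the array jig for punching: set the loose paraffin block, wax face up, down into the jig's pocket, then fit the punch guide plate over it, its rear edge at the fence, so that both its holes drop over the locating pins and it lies flush on the deck. The pins' exact setting is not known: sliding the plate gently along the fence until it drops is the way to find them; never force it. Leave block and plate in place.

Things in the scene. Friction and masses are not known exactly. Their poses are not given: they have to be found in the camera images.
- array_jig: Fixed dark jig, 135 x 170 x 22 mm. Origin: under the deck's middle; z up. Deck top at z = 22 mm. Rear fence, 15 mm above the deck, face at x = +55, runs along y. Two round-nosed pins, 8 mm thick, 7 mm above the deck, 80 mm apart along y, stand at x = -42 on a bar that is clamped anywhere from 8 mm left to 8 mm right of centre; this setting is not in the poses: see or feel for it.
- pocket (a point): Where the block's centre comes when seated: jig x = +24.5, y = 0, z = 15 mm; axes as the jig's. Pocket 45 (x) x 31.5 (y) mm, 13.6 mm deep. On both sides a finger cut-out of the same depth, 30 mm wide (x), reaches out to y = -46 and +46 mm.
- block_centre (a point): Centre (half-way up) of the loose paraffin block: green cassette 41 (x) x 28 (y) mm, 5 mm high, below; wax 29 x 20 mm on it; 13 mm high in all. It lies on the bench wax face up; x is its length. Grip the cassette across its 28 mm width, low down. In the pocket its length runs along the jig's x, either end to the fence.
- guide_plate: Loose bare metal plate 110 x 110 x 6 mm, 0.22 to 0.32 kg. Origin: middle of the underside; z up. Rear edge x = +55 goes to the fence. Two 9.5 mm through holes at x = -42, y = -40 and +40. Punch dots round x = +24.5 come over the pocket. Before it drops, it leans with its rear edge on the deck and its front on the pin noses, about 4 degrees. Seated, its axes are parallel to the jig's.
- plate_grip (a point): Middle of the upright grip lug on the guide plate, 12 (y) x 24 (x) mm, standing 34 mm above the plate; this point is 20 mm above the plate's top face, at plate x = -11, y = 0. Grip it across y.
Not all that is in view belongs to the job. What is shaped like the part that bears block_centre but pink or yellow is not meant.

How it is judged:
On the way, in this order (a step that is already met when the one before it is completed fails the run):
1. the block lies flat at the bottom of the pocket (horizontal distance between block_centre and pocket below 0.004 m and z of block_centre in the frame of pocket below 0.002 m and angle between block_centre's own z axis and vertical below 0.08 rad), for 0.2 s.
2. the guide plate lies flush on the deck with its holes over the pins (z of guide_plate in the frame of array_jig between 0.02 and 0.0235 m and angle between guide_plate's own z axis and vertical below 0.02 rad and x of guide_plate in the frame of array_jig between -0.004 and 0.003 m and y of guide_plate in the frame of array_jig between -0.011 and 0.011 m), for 0.2 s.
At the end, for the whole second after the job is handed in: The paraffin block lies level at the bottom of the pocket (within 4 mm of its centre) and the guide plate lies flush on the deck (within 1.5 mm, level within 0.02 rad) with both holes over the pins, at rest and released (all of step 1 and all of step 2 and linear speed of guide_plate below 0.01 m/s); the robot touches nothing.
It fails at once if the guide plate is forced against the jig or its pins with more than 45 N (contact force between guide_plate and array_jig above 45 N).
It also fails if it takes over 61 s, if anything falls off the work surface, if the arm or the gripper's body presses on something with over 40 N, if the wrist force passes 120 N, or if a joint passes its speed limit or range.

ROBOT

A 7-joint arm with a two-finger parallel gripper is mounted at the origin on the work surface; the furniture and walls round the work are solid. World frame = base frame: x ahead of the robot, y to its left, z up, the work surface at z = 0. Lengths are in m, angles in rad, forces in N, time in s.
With the tool pointing down it reaches from about 0.35 to 0.9 m from the base axis. Payload 8.1 kg.
Tool frame: the origin (TCP) lies midway between the tips of the shut fingers; the grasp point (between the pads) lies 19 mm behind it; z points along the fingers, y is the line along which they close (so a half turn about z gives the same grasp; the last joint's range is limited). The gripper opens to 92 mm and grips with 3 to 60 N. Pads are 19 mm wide; open, the fingers measure 130 mm over their backs; the gripper's body (75 mm by 190 mm) begins 47 mm behind the grasp point.
Start: joints at [-1.397, 0.434, 0.025, 1.573, -0.012, 1.134, -0.075], TCP at [0.171, 0.601, 0.227] pointing down, gripper open.
Joint ranges: [-2.62, 2.62], [-0.44, 2.09], [-1.27, 1.32], [0.08, 2.57], [-1.32, 4.46], [0.12, 2], [-2.74, 2.74]. Speed limits (rad/s): [2.22, 2.22, 3.01, 3.01, 3.14, 3.14, 3.14].

INTERFACE

Orientations are given as a rotation vector (axis times angle).
In Python, from cell import observe, get_image, camera_model, sign_off, recognise, silhouettes gives the robot as it stands.
- The arm moves only by the tool apply_moves, never from a script. Its argument "motion" is a list of rows, each an object of numbers: "x", "y", "z": the shift along the world's x, y, z in cm; "yaw": the turn about the world's z in degrees; "hand": the opening, from -1 (shut) to 1 (fully open), so that 0 is half open. In form: [{"x": .., "y": .., "z": .., "yaw": .., "hand": ..}, ...]. A call has 1 to 10 rows; each row is the pose to reach, as a shift and turn from the pose commanded when the call began; what a row does not reach only later rows make up. A row lasts 1/8 s, in which the tool goes at most 62.5 mm and 10.7 degrees, less where a joint would pass 70% of its speed; a pose out of reach is approached as far as the arm can. A call with a gripper value outside its range is refused whole. The fingers move at their own pace and stop on an object; "newtons" is the grip in N (left out, the last holds). Time passes only in rows, so rows that repeat a pose let the fingers close. It gives the time, the measured TCP pose, the force, the opening and the grip force at its end, in the units of the state.
- observe(): the state, without advancing time (a new reading comes with each control period).
- get_image(name): name is "side" or "top" or "wrist"; returns the picture (400x640x3 uint8, blue, green, red); there is no depth.
- camera_model(name): a dict with "camera_matrix" (3x3 intrinsics, pixels), "k1" (the pictures are not rectified: a ray, as slopes to the right and down, at radius r is drawn at 1 + k1 r^2 times it, then the intrinsics apply), "T" (4x4, takes a point from camera to world coordinates). Camera axes: x right, y up, looking along -z (the intrinsics and any distortion apply to the point x, -y, -z); pixel columns grow to the right and rows downward; lengths in m; the calibration is good to about 2 mm. A picture is of the moment at which its call begins: read the wrist's pose just before it. camera_model takes no time and is no camera call; for the wrist camera it gives the pose at the moment of the call.
- sign_off(): hands the job in; it is judged then, once.
Trained networks look in the newest picture that a camera, given by its name, has taken for a name from the list of things; names that differ only in an ending like _2 or _b are one class to them, and where a whole thing is asked for, a point or a joint stands for the part that bears it (a point fixed in the world has none). Each returns a list of dicts, best first, with "p" (0 to 1); they miss things now and then, are a little off and sometimes report something else, mostly with a low value. They report only what shows in the picture. A call takes as long as a camera call. They do not tell look-alikes from the thing itself.
- recognise(query, camera): "rect" ([left, top, right, bottom] in pixels, round what is visible of it).
- silhouettes(query, camera): "mask" (400x640 bool, what is visible of it) and "rect" ([left, top, right, bottom] in pixels, round what is visible of it).
The state is a dict: "clock": time; "joints": joint angles; "dq": joint speeds; "joint_efforts": joint torques, N m; "position": TCP position; "ee_rot": TCP orientation; "force": force on the tool from outside, world axes, zero at the start; "ft_torque": the same for the moment, N m; "width": opening from 0.0 (shut) to 1.0 (fully open); "gripper_force": force on a finger pad.
Only numpy, scipy, OpenCV 4.12 (cv2) and the standard library are available. Lean on these libraries where they do the work, as an engineer would, in place of code of your own. Each camera call takes 0.05 s, during which the arm holds its last target. There are 200 camera calls.

## Working session

There is one attempt and no reset: what is moved stays moved. The work goes in short steps, Python scripts to look and compute and a tool call to move; the robot and the scene stay as the last step left them, time stands still between calls to the robot, and variables do not carry over. Pictures are saved under pics/ and viewed, at most 10 in all, crops included, and the job is handed in when it is done.

Besides the shell and the picture viewer there is one more tool, called after ">>>" by a JSON object that holds its "api" and its "payload". apply_moves: Moves the arm, as the interface text tells. Its arguments: {"type":"object","properties":{"motion":{"type":"array","items":{"type":"object","properties":{"x":{"type":"number"},"y":{"type":"number"},"z":{"type":"number"},"yaw":{"type":"number"},"hand":{"type":"number"}}}},"newtons":{"type":"number"}},"required":["motion"]}

```bash
mkdir -p pics
cat > h.py <<'E'
import numpy as np, cv2
from cell import *
def ray(cam,px):
    m=camera_model(cam);K=np.array(m["camera_matrix"],float);T=np.array(m["T"])
    u=cv2.undistortPoints(np.array(px,float).reshape(-1,1,2),K,np.array([m["k1"],0,0,0,0.])).reshape(-1,2)
    d=np.c_[u[:,0],-u[:,1],-np.ones(len(u))]@T[:3,:3].T
    return T[:3,3],d
def onz(cam,px,z):
    o,d=ray(cam,px); return o+d*((z-o[2])/d[:,2])[:,None]
def proj(cam,P):
    m=camera_model(cam);K=np.array(m["camera_matrix"],float);T=np.array(m["T"])
    p=(np.array(P,float).reshape(-1,3)-T[:3,3])@T[:3,:3]
    s=np.c_[p[:,0]/-p[:,2],-p[:,1]/-p[:,2]]; r=(s**2).sum(1)
    s=s*(1+m["k1"]*r)[:,None]
    return s*[K[0,0],K[1,1]]+[K[0,2],K[1,2]]
E
python3 - <<'E'
from h import *
for c in ("top","side"):
    im=get_image(c); cv2.imwrite(f"pics/{c}0.png",im)
    m=camera_model(c); print(c,np.round(np.array(m["T"]),3).tolist(),np.array(m["camera_matrix"]).tolist(),m["k1"])
    for q in ("array_jig","block_centre","guide_plate"):
        print(q,[(round(r["p"],2),np.round(r["rect"]).tolist()) for r in recognise(q,c)])
print(observe())
E
```

```text
top [[-0.009, 0.996, -0.094, 0.417], [-0.999, -0.013, -0.032, -0.088], [-0.033, 0.094, 0.995, 0.901], [0.0, 0.0, 0.0, 1.0]] [[415.3215780468919, 0.0, 319.5225374614749], [0.0, 415.3215780468919, 208.8027291515926], [0.0, 0.0, 1.0]] -0.0682929405625922
array_jig [(0.97, [283.0, 154.0, 371.0, 233.0])]
block_centre [(0.64, [401.0, 193.0, 415.0, 213.0]), (0.61, [437.0, 243.0, 453.0, 266.0]), (0.53, [397.0, 234.0, 412.0, 255.0])]
guide_plate [(0.69, [187.0, 198.0, 251.0, 260.0])]
side [[-0.997, 0.017, -0.074, 0.397], [-0.075, -0.378, 0.923, 0.859], [-0.012, 0.926, 0.378, 0.439], [0.0, 0.0, 0.0, 1.0]] [[409.5356297293846, 0.0, 318.65529051063965], [0.0, 409.5356297293846, 208.55434864941367], [0.0, 0.0, 1.0]] -0.02713830978169914
array_jig [(0.88, [254.0, 202.0, 330.0, 246.0])]
block_centre [(0.58, [298.0, 201.0, 316.0, 205.0]), (0.46, [344.0, 193.0, 355.0, 199.0]), (0.42, [330.0, 199.0, 347.0, 206.0])]
guide_plate [(0.62, [278.0, 262.0, 352.0, 298.0])]
{'clock': 0.4, 'joints': array([-1.39661881,  0.43462198,  0.02500825,  1.57334997, -0.01158771,
        1.13399411, -0.07510655]), 'dq': array([ 1.68406714e-03, -1.50608063e-04, -4.88219940e-04, -1.66684569e-03,
        5.08978833e-04, -1.37817393e-03,  8.64807814e-05]), 'joint_efforts': array([-1.27427214e-03, -6.66977978e+01,  9.82431695e-01, -3.14410543e+01,
       -6.07716269e-02,  3.56825336e-02,  6.04083789e-05]), 'position': array([0.17080778, 0.60113214, 0.226608  ]), 'ee_rot': array([ 4.33520734e-01,  3.11152089e+00, -3.60596802e-04]), 'force': array([-0.20153499,  0.79411751,  0.55973949]), 'ft_torque': array([0.00292725, 0.01571403, 0.02490987]), 'gripper_force': 0.0, 'width': 0.9996603143979771}
```

View pics/top0.png

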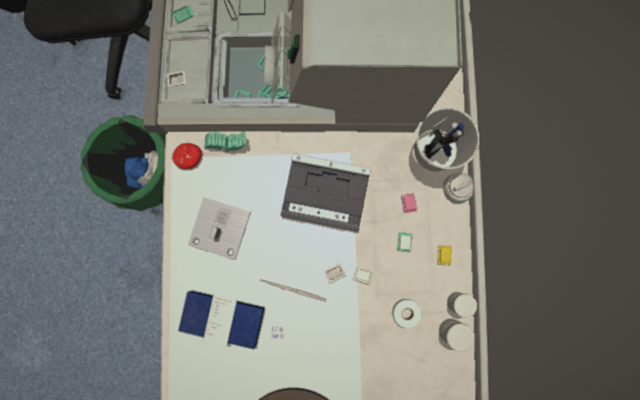

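The top view shows the jig at (327,193), the plate at (220,228), and several block-like things: green (404,242), pink (409,203), yellow (445,255), and pale items at (335,273) and (362,276). By the description I choose green (404,242). I'll check it in a close crop.

Run:
```python
from h import *
im=cv2.imread("pics/top0.png")
a=cv2.resize(im[145:245,275:375],(500,500),interpolation=cv2.INTER_CUBIC)
b=cv2.resize(im[190:290,385:445],(300,500),interpolation=cv2.INTER_CUBIC)
cv2.imwrite("pics/crop.png",np.hstack([a,b]))
for n,px,z in (("block",[404.5,242.5],.008),("jig",[327,194],.022),("plate",[219,229],.006)):
    print(n,onz("top",px,z))
for q in ("array_jig","guide_plate","block_centre"):
    get_image("top")
    for r in silhouettes(q,"top"):
        c=max(cv2.findContours(r["mask"].astype(np.uint8),0,2)[0],key=cv2.contourArea)
        (x,y),wh,an=cv2.minAreaRect(c); bx=cv2.boxPoints(((x,y),wh,an))
        print(q,round(r["p"],2),x,y,wh,an); print(onz("top",bx,{"array_jig":.022,"guide_plate":.006,"block_centre":.006}[q])[:,:2].round(4).tolist())
```

```text
block [[ 0.42649008 -0.24040155  0.008     ]]
jig [[ 0.53124513 -0.07618276  0.022     ]]
plate [[0.45977698 0.16035753 0.006     ]]
array_jig 0.9 324.7884826660156 191.5576934814453 (80.99596405029297, 65.11055755615234) 11.309932708740234
[[0.4864, 0.0273], [0.6245, -0.0004], [0.587, -0.1708], [0.4508, -0.141]]
guide_plate 0.78 218.95663452148438 228.03440856933594 (49.73445129394531, 50.931758880615234) 17.87869644165039
[[0.4262, 0.2302], [0.5325, 0.1969], [0.4974, 0.0913], [0.3926, 0.1249]]
block_centre 0.82 408.94232177734375 202.2115478515625 (18.8271484375, 13.924245834350586) 78.69007110595703
[[0.5305, -0.2345], [0.5361, -0.2642], [0.4958, -0.2709], [0.4903, -0.2413]]
block_centre 0.8 445.0 254.5 (17.0, 12.0) 90.0
[[0.4181, -0.3144], [0.4178, -0.3402], [0.3816, -0.3389], [0.382, -0.3133]]
block_centre 0.52 404.5 241.5 (19.0, 13.0) 90.0
[[0.4491, -0.2274], [0.4488, -0.2553], [0.4082, -0.2542], [0.4086, -0.2264]]
```

View pics/crop.png

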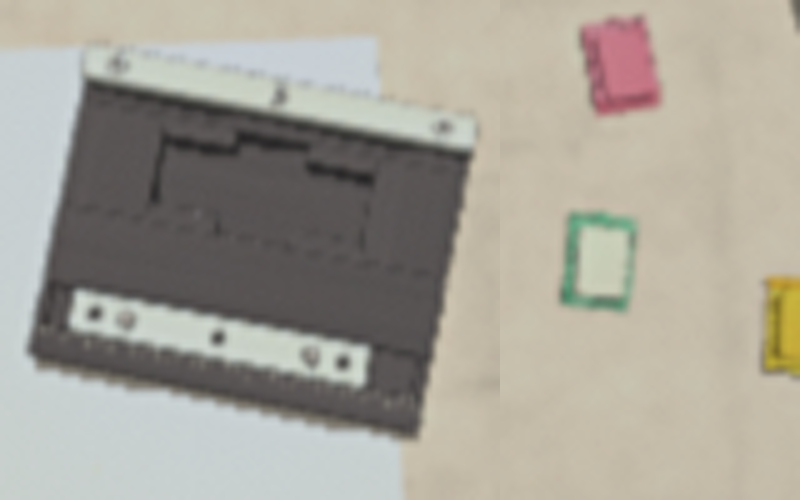

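The crop shows the green cassette with pale wax at image (405,242), which is the target. Jig pins are at about (300,209) and (337,216), with the fence at the top (+x). Next I'll get a wrist view over the jig and plate, then over the block.

>>> {"api": "apply_moves", "payload": {"motion": [{"x": 8,"y": -6,"z": 4},{"x": 17,"y": -20,"z": 10},{"x": 25,"y": -36,"z": 12},{"x": 28,"y": -56,"z": 12,"yaw": 10},{"x": 28,"y": -56,"z": 12,"yaw": 10},{"x": 28,"y": -56,"z": 12,"yaw": 10},{"x": 28,"y": -56,"z": 12,"yaw": 10},{"x": 28,"y": -56,"z": 12,"yaw": 10},{"x": 28,"y": -56,"z": 12,"yaw": 10},{"x": 28,"y": -56,"z": 12,"yaw": 10}]}}

```text
schema error: expected keys x, y, z, yaw, hand
```

Run:
```python
from h import *
s=observe();print(s["clock"],s["position"],s["ee_rot"],s["force"])
m=camera_model("wrist");print(np.round(m["T"],3).tolist(),m["camera_matrix"],m["k1"])
im=get_image("wrist");cv2.imwrite("pics/w1.png",im)
for n,P in (("jig",[.537,-.071,.022]),("plate",[.462,.16,.006]),("block",[.428,-.241,.006])): print(n,proj("wrist",P))
```

```text
0.7 [0.17081933 0.60121466 0.22676761] [4.33506873e-01 3.11151939e+00 1.04911650e-04] [ 0.26191462  0.14873191 -1.38930855]
[[0.273, -0.93, -0.245, 0.104], [0.962, 0.264, 0.069, 0.621], [0.0, -0.254, 0.967, 0.385], [0.0, 0.0, 0.0, 1.0]] [[289.26243533   0.         315.47531788]
 [  0.         289.26243533 197.05477778]
 [  0.           0.           1.        ]] -0.021088809601063938
jig [[ 16.26577273 466.74415236]]
plate [[114.54513605 405.4772721 ]]
block [[-82.244582   429.43598233]]
```

View pics/w1.png

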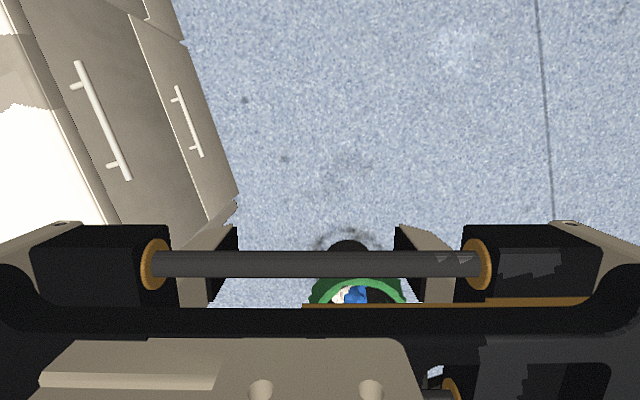

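The wrist view shows only floor; the fingers fill the picture below row 220, and image up is world -x. So targets should sit about 5–10 cm toward -x from the TCP.

>>> {"api": "apply_moves", "payload": {"motion": [{"x": 8,"y": -6,"z": 3,"yaw": 0,"hand": 1},{"x": 17,"y": -20,"z": 6,"yaw": 0,"hand": 1},{"x": 25,"y": -36,"z": 8,"yaw": 0,"hand": 1},{"x": 41,"y": -66,"z": 8,"yaw": 10,"hand": 1},{"x": 41,"y": -66,"z": 8,"yaw": 10,"hand": 1},{"x": 41,"y": -66,"z": 8,"yaw": 10,"hand": 1},{"x": 41,"y": -66,"z": 8,"yaw": 10,"hand": 1},{"x": 41,"y": -66,"z": 8,"yaw": 10,"hand": 1},{"x": 41,"y": -66,"z": 8,"yaw": 10,"hand": 1},{"x": 41,"y": -66,"z": 8,"yaw": 10,"hand": 1}]}}

```text
clock: 2.0
position: [0.5019, 0.0811, 0.2965]
ee_rot: [0.16, 3.137, 0.001]
force: [0.8, 1.4, -0.4]
width: 1.0
gripper_force: 0.0
```

>>> {"api": "apply_moves", "payload": {"motion": [{"x": 8,"y": -14,"z": 0,"yaw": 0,"hand": 1},{"x": 8,"y": -14,"z": 0,"yaw": 0,"hand": 1},{"x": 8,"y": -14,"z": 0,"yaw": 0,"hand": 1},{"x": 8,"y": -14,"z": 0,"yaw": 0,"hand": 1},{"x": 8,"y": -14,"z": 0,"yaw": 0,"hand": 1}]}}

```text
clock: 2.62
position: [0.5809, -0.0563, 0.2958]
ee_rot: [-0.16, -3.137, -0.001]
force: [-0.5, 0.3, -0.5]
width: 1.0
gripper_force: 0.0
```

Run:
```python
from h import *
s=observe();print(s["clock"],s["position"],s["ee_rot"],s["force"])
im=get_image("wrist");cv2.imwrite("pics/w2.png",im)
np.savez("w2cam.npz",**{k:np.array(v) for k,v in camera_model("wrist").items()})
for n,P in (("jig",[.537,-.071,.022]),("plate",[.462,.16,.006]),("block",[.428,-.241,.006])): print(n,proj("wrist",P))
for q,z in (("array_jig",.022),("guide_plate",.006),("block_centre",.005)):
    for r in silhouettes(q,"wrist"):
        c=max(cv2.findContours(r["mask"].astype(np.uint8),0,2)[0],key=cv2.contourArea)
        g=onz("wrist",c.reshape(-1,2),z)[:,:2]*1000
        (x,y),wh,an=cv2.minAreaRect(g.astype(np.float32))
        print(q,round(r["p"],2),np.round(r["rect"]),"world mm",round(x,1),round(y,1),np.round(wh,1),round(an,1))
```

```text
2.625 [ 0.58091511 -0.05626259  0.29575544] [-1.59723065e-01 -3.13705809e+00 -1.08461448e-03] [-0.47708177  0.31874204 -0.51844964]
jig [[301.37369666 140.52243087]]
plate [[454.32345715  71.76858574]]
block [[177.48965852  76.38908391]]
array_jig 0.75 [240.  87. 368. 190.] world mm 536.7 -71.4 [175.1 139.9] 78.3
guide_plate 0.57 [411.  24. 505. 117.] world mm 461.3 161.7 [114.2 111.5] 73.0
block_centre 0.76 [106.  44. 132.  78.] world mm 400.1 -324.8 [35.5 41.9] 83.4
block_centre 0.75 [167.  60. 189.  91.] world mm 427.9 -239.8 [31.6 41.4] 84.9
block_centre 0.55 [169. 119. 201. 152.] world mm 512.3 -251.2 [42.3 31.9] 7.7
```

View pics/w2.png

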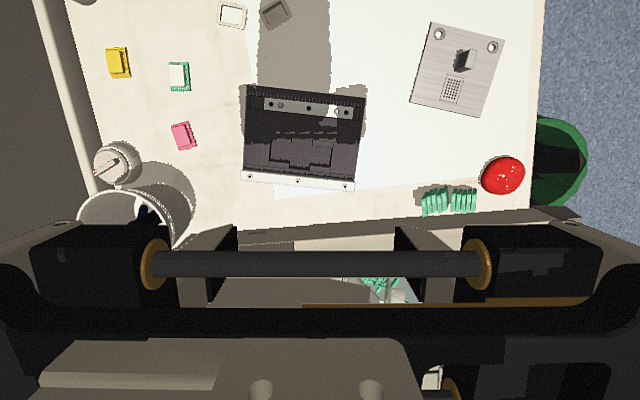

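Wrist view: green block at (179,76), jig at (304,138) with pins at about (280,105) and (342,112), and plate at (455,68). The fence is at row ~183 (+x), and the plate's holes point toward -x. Moving in for the block.

>>> {"api": "apply_moves", "payload": {"motion": [{"x": -8,"y": -18.5,"z": -15,"yaw": 1,"hand": 1},{"x": -8,"y": -18.5,"z": -15,"yaw": 1,"hand": 1},{"x": -8,"y": -18.5,"z": -15,"yaw": 1,"hand": 1},{"x": -8,"y": -18.5,"z": -15,"yaw": 1,"hand": 1},{"x": -8,"y": -18.5,"z": -15,"yaw": 1,"hand": 1},{"x": -8,"y": -18.5,"z": -15,"yaw": 1,"hand": 1}]}}

```text
clock: 3.58
position: [0.5016, -0.2414, 0.1462]
ee_rot: [0.132, 3.138, 0.001]
force: [0.5, 0.4, -0.6]
width: 0.998
gripper_force: 0.0
```

Run:
```python
from h import *
s=observe();print(s["clock"],s["position"],s["ee_rot"])
im=get_image("wrist");cv2.imwrite("pics/w3.png",im)
for r in silhouettes("block_centre","wrist"):
    c=max(cv2.findContours(r["mask"].astype(np.uint8),0,2)[0],key=cv2.contourArea)
    px=cv2.minAreaRect(c)
    g=onz("wrist",c.reshape(-1,2),.005)[:,:2]*1000
    (x,y),wh,an=cv2.minAreaRect(g.astype(np.float32))
    print(round(r["p"],2),np.round(r["rect"]),"world mm",round(x,1),round(y,1),np.round(wh,1),round(an,1))
print(proj("wrist",[.428,-.240,.005]))
hsv=cv2.cvtColor(im,cv2.COLOR_BGR2HSV)
m=((hsv[...,0]>65)&(hsv[...,0]<95)&(hsv[...,1]>70)).astype(np.uint8); m[215:]=0
c=max(cv2.findContours(m,0,2)[0],key=cv2.contourArea); print(cv2.boundingRect(c))
g=onz("wrist",cv2.convexHull(c).reshape(-1,2),.005)[:,:2]*1000
print(cv2.minAreaRect(g.astype(np.float32)))
```

```text
3.575 [ 0.50161064 -0.2413741   0.14615528] [1.32493687e-01 3.13848010e+00 9.57988702e-04]
0.89 [294.  95. 324. 134.] world mm 429.3 -239.3 [27.9 40.9] 84.4
0.79 [208.  69. 236. 115.] world mm 400.3 -324.8 [29.2 41.6] 86.3
0.65 [286. 178. 325. 222.] world mm 513.2 -251.4 [43. 30.] 9.6
[[309.06575102 115.97330306]]
(296, 96, 29, 42)
((428.826416015625, -239.21156311035156), (27.891756057739258, 39.972312927246094), 84.36193084716797)
```

>>> {"api": "apply_moves", "payload": {"motion": [{"x": -5,"y": 0.2,"z": -3,"yaw": -0.8,"hand": 0.6},{"x": -7.25,"y": 0.2,"z": -8,"yaw": -0.8,"hand": 0.3},{"x": -7.25,"y": 0.2,"z": -12,"yaw": -0.8,"hand": 0.2},{"x": -7.25,"y": 0.2,"z": -14.25,"yaw": -0.8,"hand": 0.2},{"x": -7.25,"y": 0.2,"z": -14.25,"yaw": -0.8,"hand": 0.1},{"x": -7.25,"y": 0.2,"z": -14.25,"yaw": -0.8,"hand": -0.6},{"x": -7.25,"y": 0.2,"z": -14.25,"yaw": -0.8,"hand": -0.6},{"x": -7.25,"y": 0.2,"z": -14.25,"yaw": -0.8,"hand": -0.6},{"x": -7.25,"y": 0.2,"z": -14.25,"yaw": -0.8,"hand": -0.6}], "newtons": 15}}

```text
clock: 4.8
position: [0.4295, -0.2403, 0.0042]
ee_rot: [0.155, 3.136, -0.0]
force: [-0.1, 0.9, 8.3]
width: 0.297
gripper_force: 15.0
```

>>> {"api": "apply_moves", "payload": {"motion": [{"x": 0,"y": 0,"z": 4,"yaw": 0,"hand": -0.6},{"x": 0,"y": 1,"z": 10,"yaw": 0,"hand": -0.6},{"x": 4,"y": 4,"z": 14,"yaw": -2,"hand": -0.6},{"x": 8,"y": 8,"z": 16.6,"yaw": -4,"hand": -0.6},{"x": 12,"y": 12,"z": 16.6,"yaw": -6,"hand": -0.6},{"x": 16,"y": 15,"z": 16.6,"yaw": -6,"hand": -0.6},{"x": 18,"y": 16.4,"z": 16.6,"yaw": -6,"hand": -0.6},{"x": 18,"y": 16.4,"z": 16.6,"yaw": -6,"hand": -0.6},{"x": 18,"y": 16.4,"z": 16.6,"yaw": -6,"hand": -0.6}]}}

```text
clock: 5.92
position: [0.6078, -0.0771, 0.1693]
ee_rot: [-0.321, -3.124, 0.001]
force: [-0.2, -0.4, -0.7]
width: 0.301
gripper_force: 15.0
```

Run:
```python
from h import *
s=observe();print(s["clock"],s["position"],s["ee_rot"],s["width"])
im=get_image("wrist");cv2.imwrite("pics/w4.png",im)
np.savez("w4cam.npz",**{k:np.array(v) for k,v in camera_model("wrist").items()})
yaw=np.radians(-11.7);R=np.array([[np.cos(yaw),-np.sin(yaw)],[np.sin(yaw),np.cos(yaw)]]);o=np.array([.537,-.0714])
def J(x,y,z): return np.r_[o+R@np.array([x,y])/1000,z/1000]
for n,p in dict(pocket=(24.5,0,8.4),c1=(47,15.75,22),c2=(2,15.75,22),c3=(2,-15.75,22),c4=(47,-15.75,22),k1=(-67.5,85,22),k2=(-67.5,-85,22)).items(): print(n,proj("wrist",J(*p)).round(1))
x0,y0=200,60
cv2.imwrite("pics/w4c.png",cv2.resize(im[50:210,210:410],(800,640)[:2],interpolation=cv2.INTER_CUBIC)[:600])
```

```text
5.925 [ 0.60776658 -0.07713474  0.16934001] [-3.20606246e-01 -3.12442312e+00  8.89253763e-04] 0.3005527995263383
pocket [[307.1 143.7]]
c1 [[321.7 166.1]]
c2 [[321.9 122.5]]
c3 [[291.2 122.5]]
c4 [[292.1 166.1]]
k1 [[393.6  48.9]]
k2 [[218.6  49.2]]
```

View pics/w4c.png

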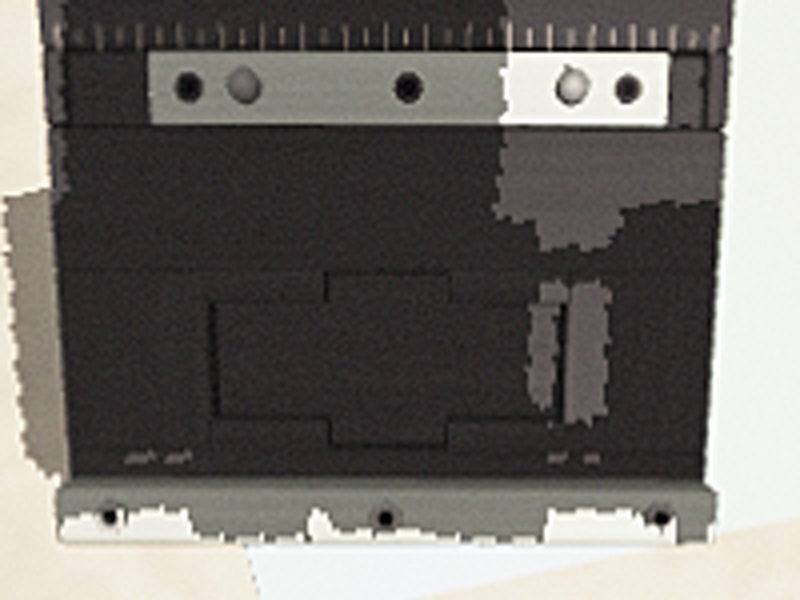

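Crop (4x, origin (210,50)): pocket rim corners at crop (326,272), (450,272), (330,447), (446,447); cut-out corners at (208,301), (212,418), (566,301), (562,420); pins at (244,86) and (572,87). I'll fit the jig pose to these.

```bash
cat > fit.py <<'E'
import numpy as np,h
from scipy.optimize import least_squares
cam=dict(np.load("w4cam.npz")); h.camera_model=lambda n:cam
obj=np.array([(2,-15.75,22),(2,15.75,22),(47,-15.75,22),(47,15.75,22),(9.5,-46,22),(39.5,-46,22),(9.5,46,22),(39.5,46,22)])/1000
px=np.array([(326,272),(450,272),(330,447),(446,447),(208,301),(212,418),(566,301),(562,420)])/4+[210,50]-.4
def W(p,o):
    c,s=np.cos(p[2]),np.sin(p[2]); return np.c_[p[0]+c*o[:,0]-s*o[:,1],p[1]+s*o[:,0]+c*o[:,1],o[:,2]]
f=lambda p:(h.proj("w",W(p,obj))-px).ravel()
r=least_squares(f,[.533,-.071,-.2]);p=r.x
print(p[:2],np.degrees(p[2]));print(r.fun.reshape(-1,2).round(1).tolist())
print("pocket",W(p,np.array([[.0245,0,.015]])))
pins=h.onz("w",np.array([(244,86),(572,87)])/4+[210,50]-.4,.027)
c,s=np.cos(p[2]),np.sin(p[2]);print("pins jig",((pins[:,:2]-p[:2])@np.array([[c,-s],[s,c]])).round(4))
E
python3 fit.py
```

```text
[ 0.53203932 -0.0705125 ] -11.965431418836786
[[-0.1, -0.2], [-0.3, -0.1], [-0.4, -0.0], [0.3, 0.1], [0.1, 0.0], [0.3, 0.0], [0.0, 0.3], [0.1, -0.1]]
pocket [[ 0.55600701 -0.07559187  0.015     ]]
pins jig [[-0.0414 -0.0344]
 [-0.0414  0.0451]]
```

>>> {"api": "apply_moves", "payload": {"motion": [{"x": -3,"y": 0.1,"z": -3,"yaw": -0.2,"hand": -0.6},{"x": -5.1,"y": 0.15,"z": -8,"yaw": -0.2,"hand": -0.6},{"x": -5.1,"y": 0.15,"z": -12,"yaw": -0.2,"hand": -0.6},{"x": -5.1,"y": 0.15,"z": -13.7,"yaw": -0.2,"hand": -0.6},{"x": -5.1,"y": 0.15,"z": -13.7,"yaw": -0.2,"hand": -0.6},{"x": -5.1,"y": 0.15,"z": -13.7,"yaw": -0.2,"hand": -0.6},{"x": -5.1,"y": 0.15,"z": -13.7,"yaw": -0.2,"hand": -0.6}]}}

```text
clock: 6.85
position: [0.5587, -0.0749, 0.0338]
ee_rot: [0.324, 3.122, 0.0]
force: [0.3, 0.0, -1.2]
width: 0.298
gripper_force: 15.0
```

>>> {"api": "apply_moves", "payload": {"motion": [{"x": -0.2,"y": -0.07,"z": 0,"yaw": 0,"hand": -0.6},{"x": -0.2,"y": -0.07,"z": -0.5,"yaw": 0,"hand": -0.6},{"x": -0.2,"y": -0.07,"z": -1,"yaw": 0,"hand": -0.6},{"x": -0.2,"y": -0.07,"z": -1.4,"yaw": 0,"hand": -0.6},{"x": -0.2,"y": -0.07,"z": -1.7,"yaw": 0,"hand": -0.6},{"x": -0.2,"y": -0.07,"z": -2,"yaw": 0,"hand": -0.6},{"x": -0.2,"y": -0.07,"z": -2,"yaw": 0,"hand": -0.6}]}}

```text
clock: 7.72
position: [0.5566, -0.0756, 0.0126]
ee_rot: [0.325, 3.123, -0.0]
force: [1.5, 0.6, 4.1]
width: 0.309
gripper_force: 15.0
```

>>> {"api": "apply_moves", "payload": {"motion": [{"x": 0,"y": 0,"z": 0,"yaw": 0,"hand": -0.12},{"x": 0,"y": 0,"z": 0,"yaw": 0,"hand": -0.12},{"x": 0,"y": 0,"z": 0,"yaw": 0,"hand": -0.12},{"x": 0,"y": 0,"z": 3,"yaw": 0,"hand": -0.12},{"x": 0,"y": 0,"z": 8,"yaw": 0,"hand": -0.12},{"x": 3,"y": 0,"z": 13,"yaw": 0,"hand": 0},{"x": 4.5,"y": 3,"z": 15.7,"yaw": 0,"hand": 0},{"x": 4.5,"y": 3,"z": 15.7,"yaw": 0,"hand": 0},{"x": 4.5,"y": 3,"z": 15.7,"yaw": 0,"hand": 0}]}}

```text
clock: 8.85
position: [0.5998, -0.0457, 0.1687]
ee_rot: [-0.324, -3.123, 0.001]
force: [-0.4, -0.2, -0.1]
width: 0.499
gripper_force: 0.0
```

Run:
```python
from h import *
s=observe();print(s["clock"],s["position"])
im=get_image("wrist");c,r=proj("wrist",[.556,-.0756,.015])[0].astype(int);print(c,r,proj("wrist",[.46,.1617,.006]))
cv2.imwrite("pics/w5.png",cv2.resize(im[r-50:r+50,c-65:c+65],(780,600),interpolation=cv2.INTER_CUBIC))
for q in silhouettes("block_centre","wrist"):
    b=q["rect"]
    if abs(b[0]-c)<40:
        k=max(cv2.findContours(q["mask"].astype(np.uint8),0,2)[0],key=cv2.contourArea)
        print(q["p"],b,cv2.minAreaRect((onz("wrist",k.reshape(-1,2),.0135)[:,:2]*1000).astype(np.float32)))
```

```text
8.85 [ 0.59977808 -0.04565145  0.16866874]
279 153 [[490.36796607   8.83817389]]
0.63 [267.4, 130.5, 293.3, 171.1] ((554.4791259765625, -74.86373901367188), (29.00543785095215, 39.62382888793945), 78.06177520751953)
```

View pics/w5.png

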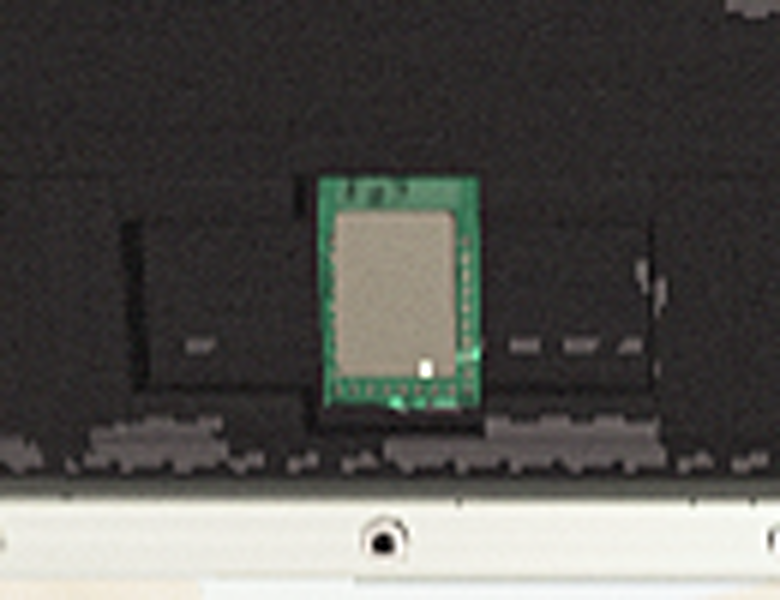

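The block lies flat in its pocket (crop (400,290)), about 1.5 mm from centre. Now the plate.

>>> {"api": "apply_moves", "payload": {"motion": [{"x": -7,"y": 21,"z": 2,"yaw": -5,"hand": 0.2},{"x": -7,"y": 21,"z": 2,"yaw": -5,"hand": 0.2},{"x": -7,"y": 21,"z": 2,"yaw": -5,"hand": 0.2},{"x": -7,"y": 21,"z": 2,"yaw": -5,"hand": 0.2},{"x": -7,"y": 21,"z": 2,"yaw": -5,"hand": 0.2},{"x": -7,"y": 21,"z": 2,"yaw": -5,"hand": 0.2}]}}

```text
clock: 9.7
position: [0.5305, 0.163, 0.1888]
ee_rot: [-0.463, -3.107, 0.002]
force: [0.1, -0.8, -0.0]
width: 0.597
gripper_force: 0.0
```

Run:
```python
from h import *
s=observe();print(s["clock"],s["position"],s["ee_rot"])
im=get_image("wrist")
np.savez("w6cam.npz",**{k:np.array(v) for k,v in camera_model("wrist").items()})
for q in silhouettes("guide_plate","wrist")[:1]:
    print(q["p"],q["rect"])
    k=max(cv2.findContours(q["mask"].astype(np.uint8),0,2)[0],key=cv2.contourArea)
    print(cv2.minAreaRect((onz("wrist",k.reshape(-1,2),.006)[:,:2]*1000).astype(np.float32)))
    l,t,r,b=np.array(q["rect"]).astype(int); print(l,t)
l=max(l-5,0);t=max(t-5,0)
c=im[t:t+150,l:l+180];print("origin",l,t,c.shape)
cv2.imwrite("pics/w6.png",cv2.resize(c,None,fx=4,fy=4,interpolation=cv2.INTER_CUBIC))
```

```text
9.7 [0.53050662 0.16302565 0.18883761] [-4.62823945e-01 -3.10665302e+00  2.04217131e-03]
0.84 [246.1, 77.8, 349.3, 174.2]
((463.16156005859375, 161.93714904785156), (111.01670837402344, 111.8005599975586), 72.40995025634766)
246 77
origin 241 72 (150, 180, 3)
```

View pics/w6.png

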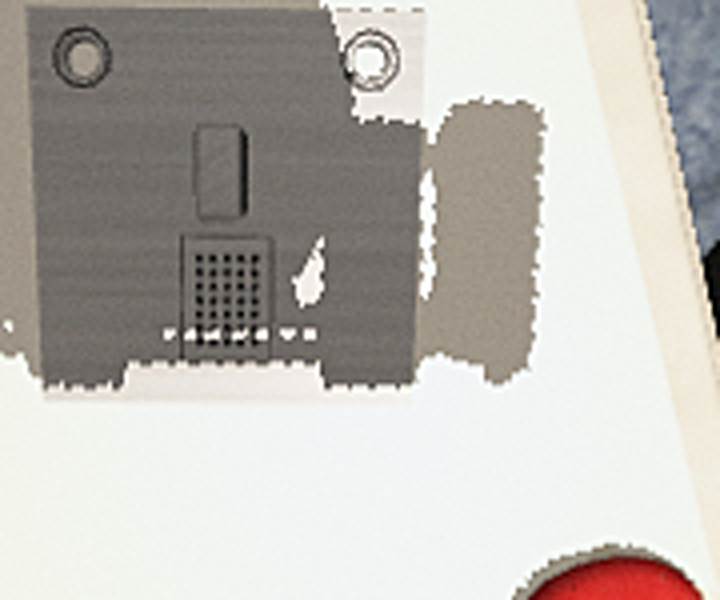

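Crop (4x, origin (241,72)): plate top corners at (26,9), (425,9), (43,402), (411,402); holes at (82,57) and (370,60); lug at about (220,172).

Run:
```python
import numpy as np,h
from scipy.optimize import least_squares
cam=dict(np.load("w6cam.npz")); h.camera_model=lambda n:cam
obj=np.array([(-55,-55,6),(-55,55,6),(55,-55,6),(55,55,6),(-42,-40,6),(-42,40,6)])/1000
px=np.array([(26,9),(425,9),(43,402),(411,402),(82,57),(370,60)])/4+[241,72]-.4
def W(p,o):
    c,s=np.cos(p[2]),np.sin(p[2]); return np.c_[p[0]+c*o[:,0]-s*o[:,1],p[1]+s*o[:,0]+c*o[:,1],o[:,2]]
f=lambda p:(h.proj("w",W(p,obj))-px).ravel()
r=least_squares(f,[.46,.16,-.3]);p=r.x
print(p[:2],np.degrees(p[2]));print(r.fun.reshape(-1,2).round(1).tolist())
g=W(p,np.array([[-.011,0,.026]]));print("grip",g)
c=h.proj("w",W(p,np.array([[-.011+a,b,.040] for a in(-.012,.012) for b in (-.006,.006)])));print(((c-[241,72])*4).round())
```

```text
[0.46203641 0.1621143 ] -17.393437713046744
[[-0.1, -0.4], [-0.1, 0.2], [0.3, -0.1], [0.3, 0.5], [-0.1, 0.1], [-0.2, -0.2]]
grip [[0.45153939 0.16540254 0.026     ]]
[[192. 120.]
 [239. 120.]
 [194. 217.]
 [240. 217.]]
```

>>> {"api": "apply_moves", "payload": {"motion": [{"x": -6,"y": 0.2,"z": -3,"yaw": -0.4,"hand": 0.2},{"x": -7.9,"y": 0.2,"z": -8,"yaw": -0.4,"hand": 0},{"x": -7.9,"y": 0.2,"z": -13,"yaw": -0.4,"hand": -0.2},{"x": -7.9,"y": 0.2,"z": -16,"yaw": -0.4,"hand": -0.3},{"x": -7.9,"y": 0.2,"z": -18,"yaw": -0.4,"hand": -0.4},{"x": -7.9,"y": 0.2,"z": -18,"yaw": -0.4,"hand": -0.4},{"x": -7.9,"y": 0.2,"z": -18,"yaw": -0.4,"hand": -0.9},{"x": -7.9,"y": 0.2,"z": -18,"yaw": -0.4,"hand": -0.9},{"x": -7.9,"y": 0.2,"z": -18,"yaw": -0.4,"hand": -0.9},{"x": -7.9,"y": 0.2,"z": -18,"yaw": -0.4,"hand": -0.9}], "newtons": 20}}

```text
clock: 11.05
position: [0.4521, 0.1664, 0.0102]
ee_rot: [0.472, 3.105, 0.001]
force: [-1.1, -2.7, 7.1]
width: 0.127
gripper_force: 20.0
```

>>> {"api": "apply_moves", "payload": {"motion": [{"x": 0,"y": 0,"z": 2,"yaw": 0,"hand": -0.9},{"x": 0,"y": 0,"z": 5,"yaw": 0,"hand": -0.9},{"x": 0,"y": -2,"z": 8,"yaw": 1,"hand": -0.9},{"x": 2,"y": -6,"z": 8,"yaw": 2,"hand": -0.9},{"x": 4,"y": -11,"z": 8,"yaw": 4,"hand": -0.9},{"x": 6,"y": -16,"z": 8,"yaw": 5.3,"hand": -0.9},{"x": 6.8,"y": -20,"z": 8,"yaw": 5.3,"hand": -0.9},{"x": 6.8,"y": -22.9,"z": 8,"yaw": 5.3,"hand": -0.9},{"x": 6.8,"y": -22.9,"z": 8,"yaw": 5.3,"hand": -0.9},{"x": 6.8,"y": -22.9,"z": 8,"yaw": 5.3,"hand": -0.9}]}}

```text
clock: 12.3
position: [0.5194, -0.0615, 0.0894]
ee_rot: [-0.326, -3.124, -0.001]
force: [0.4, 0.7, -3.7]
width: 0.13
gripper_force: 20.0
```

Run:
```python
from h import *
s=observe();print(s["clock"],s["position"],s["ee_rot"],s["force"],s["ft_torque"],s["width"])
im=get_image("wrist")
cv2.imwrite("pics/w7.png",im[0:260,150:470].repeat(2,0).repeat(2,1))
```

```text
12.3 [ 0.51941837 -0.06147083  0.08937017] [-3.26496407e-01 -3.12411811e+00 -1.11436629e-03] [ 0.44220745  0.66347235 -3.71294635] [ 0.08413283  0.03463647 -0.01168079] 0.13017469028370815
```

View pics/w7.png

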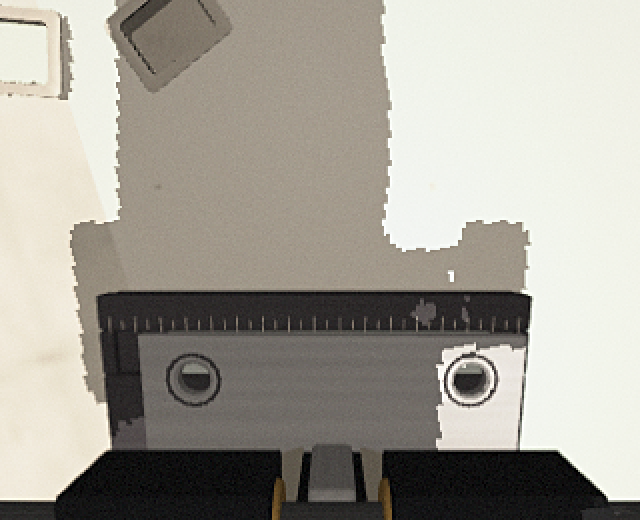

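The wrist crop (2x, origin (150,0)) shows the plate held level, with holes at (193,379) and (471,379). I'll compute the hole offset to the pins from that.

Run:
```python
from h import *
s=observe();z=s["position"][2]-.0102+.006
g=onz("wrist",np.array([(193,379),(471,379)])/2+[150,0]-.25,z)
print(g,np.linalg.norm(g[0]-g[1]),np.degrees(np.arctan2(*(g[1]-g[0])[1::-1]))-90)
p=np.array([.53204,-.07051]);a=np.radians(-11.97);R=np.array([[np.cos(a),-np.sin(a)],[np.sin(a),np.cos(a)]])
hj=(g[:,:2]-p)@R; print("holes in jig mm",hj*1000, "TCP in jig",(s["position"][:2]-p)@R*1000)
for j in ((1,0),(0,1)): print("1mm jig",j,"->world",R@np.array(j))
```

```text
[[ 0.480515   -0.09302038  0.08514622]
 [ 0.49706035 -0.01430332  0.08514622]] 0.08043708437546726 -11.870072262187207
holes in jig mm [[-45.73601283 -32.70718266]
 [-45.87630051  47.72977938]] TCP in jig [-14.2174366    6.66567873]
1mm jig (1, 0) ->world [ 0.97825633 -0.20739951]
1mm jig (0, 1) ->world [0.20739951 0.97825633]
```

>>> {"api": "apply_moves", "payload": {"motion": [{"x": 0.13,"y": -0.25,"z": -1,"yaw": 0,"hand": -0.9},{"x": 0.13,"y": -0.25,"z": -3,"yaw": 0,"hand": -0.9},{"x": 0.13,"y": -0.25,"z": -4.2,"yaw": 0,"hand": -0.9},{"x": 0.13,"y": -0.25,"z": -4.8,"yaw": 0,"hand": -0.9},{"x": 0.13,"y": -0.25,"z": -4.8,"yaw": 0,"hand": -0.9},{"x": 0.13,"y": -0.25,"z": -4.8,"yaw": 0,"hand": -0.9}]}}

```text
clock: 13.1
position: [0.5213, -0.0649, 0.0418]
ee_rot: [0.327, 3.124, 0.0]
force: [-0.1, 0.3, -2.6]
width: 0.129
gripper_force: 20.0
```

Run:
```python
from h import *
s=observe();print(s["clock"],s["position"],s["force"])
im=get_image("wrist"); cv2.imwrite("pics/w8.png",cv2.resize(im[130:230,220:420],None,fx=4,fy=4,interpolation=cv2.INTER_CUBIC))
p=np.array([.53204,-.07051]);a=np.radians(-11.97);R=np.array([[np.cos(a),-np.sin(a)],[np.sin(a),np.cos(a)]])
print("TCP in jig",(s["position"][:2]-p)@R*1000)
```

```text
13.1 [ 0.52132432 -0.06492419  0.04180321] [-0.07357003  0.31528388 -2.55677575]
TCP in jig [-11.64117925   3.24192624]
```

View pics/w8.png

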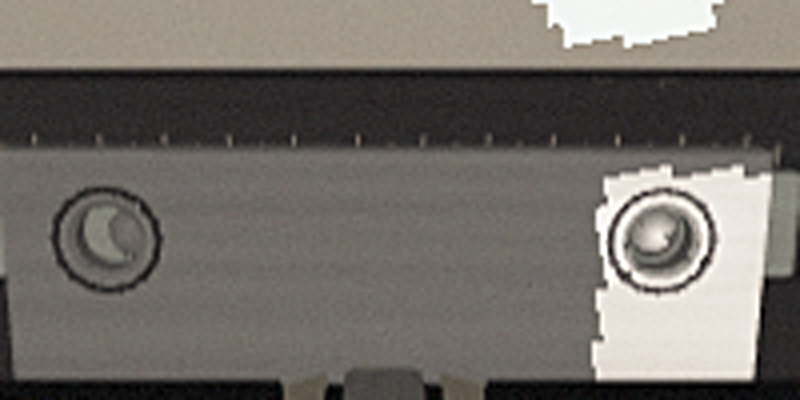

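Run:
```python
from h import *
p=np.array([.53204,-.07051]);a=np.radians(-11.97);R=np.array([[np.cos(a),-np.sin(a)],[np.sin(a),np.cos(a)]])
s=observe();z=s["position"][2]-.0102+.006
f=lambda px,z:((onz("wrist",np.array(px)/4+[220,130]-.4,z)[:,:2]-p)@R*1000).round(1)
print(z,"holes",f([(107,240),(662,240)],z).tolist(),"pins",f([(125,235),(657,232)],.028).tolist())
```

```text
0.0376873554841776 holes [[-43.0, -36.0], [-43.0, 44.2]] pins [[-41.5, -35.6], [-42.0, 45.8]]
```

Through the left hole the pin shows right of centre (125,235 against 107,240); the right pin is nearly centred. The plate needs about +1 mm in both y and x.

>>> {"api": "apply_moves", "payload": {"motion": [{"x": 0.12,"y": 0.09,"z": -0.1,"yaw": 0,"hand": -0.9},{"x": 0.12,"y": 0.09,"z": -0.2,"yaw": 0,"hand": -0.9},{"x": 0.12,"y": 0.09,"z": -0.3,"yaw": 0,"hand": -0.9},{"x": 0.12,"y": 0.09,"z": -0.4,"yaw": 0,"hand": -0.9},{"x": 0.12,"y": 0.09,"z": -0.4,"yaw": 0,"hand": -0.9}]}}

```text
clock: 13.78
position: [0.5221, -0.064, 0.0373]
ee_rot: [-0.327, -3.124, -0.0]
force: [0.1, 0.0, -2.2]
width: 0.132
gripper_force: 20.0
```

>>> {"api": "apply_moves", "payload": {"motion": [{"x": 0,"y": 0,"z": -0.1,"yaw": 0,"hand": -0.9},{"x": 0,"y": 0,"z": -0.2,"yaw": 0,"hand": -0.9},{"x": 0,"y": 0,"z": -0.2,"yaw": 0,"hand": -0.9}]}}

```text
clock: 14.15
position: [0.5221, -0.064, 0.0353]
ee_rot: [-0.327, -3.124, -0.0]
force: [-0.4, 1.0, -3.3]
width: 0.126
gripper_force: 20.0
```

>>> {"api": "apply_moves", "payload": {"motion": [{"x": 0,"y": 0,"z": -0.1,"yaw": 0,"hand": -0.9},{"x": 0,"y": 0,"z": -0.2,"yaw": 0,"hand": -0.9},{"x": 0,"y": 0,"z": -0.2,"yaw": 0,"hand": -0.9}]}}

```text
clock: 14.52
position: [0.5221, -0.064, 0.0333]
ee_rot: [-0.327, -3.124, -0.0]
force: [0.5, 0.7, -2.3]
width: 0.129
gripper_force: 20.0
```

>>> {"api": "apply_moves", "payload": {"motion": [{"x": 0,"y": 0,"z": -0.05,"yaw": 0,"hand": -0.9},{"x": 0,"y": 0,"z": -0.1,"yaw": 0,"hand": -0.9},{"x": 0,"y": 0,"z": -0.1,"yaw": 0,"hand": -0.9}]}}

```text
clock: 14.9
position: [0.5222, -0.064, 0.0324]
ee_rot: [0.327, 3.124, 0.0]
force: [-0.8, -0.4, -1.8]
width: 0.132
gripper_force: 20.0
```

>>> {"api": "apply_moves", "payload": {"motion": [{"x": 0,"y": 0,"z": -0.03,"yaw": 0,"hand": -0.9},{"x": 0,"y": 0,"z": -0.06,"yaw": 0,"hand": -0.9},{"x": 0,"y": 0,"z": -0.06,"yaw": 0,"hand": -0.9}]}}

```text
clock: 15.28
position: [0.5222, -0.064, 0.0322]
ee_rot: [0.328, 3.124, 0.001]
force: [-2.6, 0.3, 5.4]
width: 0.134
gripper_force: 20.0
```

Contact came at exactly the expected seated height. Releasing and checking.

>>> {"api": "apply_moves", "payload": {"motion": [{"x": 0,"y": 0,"z": -0.03,"yaw": 0,"hand": -0.6},{"x": 0,"y": 0,"z": 0,"yaw": 0,"hand": -0.4},{"x": 0,"y": 0,"z": 0,"yaw": 0,"hand": -0.4},{"x": 0,"y": 0,"z": 3,"yaw": 0,"hand": -0.4},{"x": 0,"y": 0,"z": 8,"yaw": 0,"hand": -0.4},{"x": 3,"y": 0,"z": 13,"yaw": 0,"hand": -0.4},{"x": 7,"y": 0,"z": 16,"yaw": 0,"hand": -0.4},{"x": 7,"y": 0,"z": 16,"yaw": 0,"hand": -0.4},{"x": 7,"y": 0,"z": 16,"yaw": 0,"hand": -0.4}]}}

```text
clock: 16.4
position: [0.5911, -0.064, 0.1909]
ee_rot: [-0.327, -3.123, 0.0]
force: [0.4, -0.9, -0.7]
width: 0.302
gripper_force: 0.0
```

Run:
```python
from h import *
s=observe();print(s["clock"],s["position"],s["force"])
im=get_image("wrist"); c,r=proj("wrist",[.532,-.07,.028])[0].astype(int); print(c,r)
t=max(r-70,0); cv2.imwrite("pics/w9.png",cv2.resize(im[t:t+150,c-100:c+100],None,fx=4,fy=4,interpolation=cv2.INTER_CUBIC)); print(t,c-100)
np.savez("w9cam.npz",**{k:np.array(v) for k,v in camera_model("wrist").items()})
```

```text
16.4 [ 0.59111664 -0.06403863  0.19089671] [ 0.36849957 -0.86785922 -0.72393618]
298 134
64 198
```

View pics/w9.png

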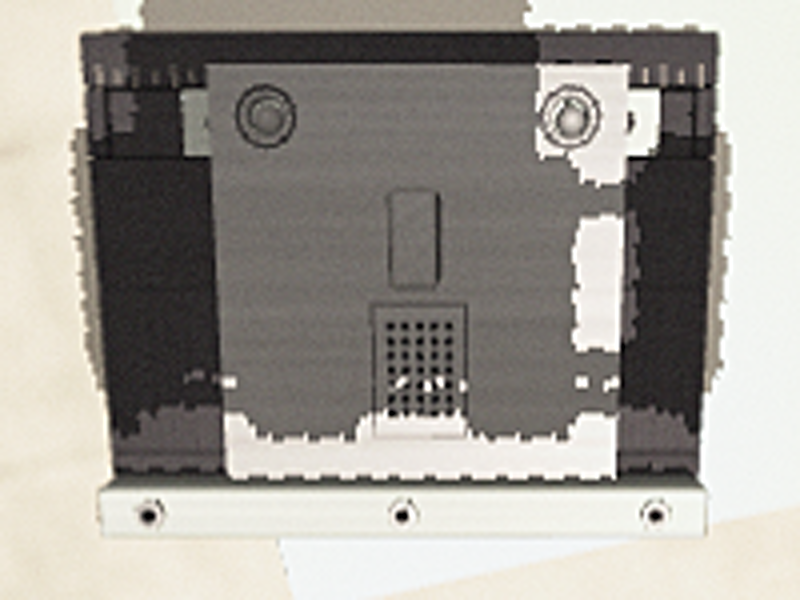

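The view shows both pins inside the plate's holes (crop (266,116), (569,116)). The plate is parallel to the jig, its rear edge is at the fence, and it has been released. Handing in.

```bash
python3 -c "
from cell import *
print(sign_off())"
```

```text
the job is handed in; nothing more can be done
None
```

I handed the job in at about 16.4 s: the block lies flat in the pocket, about 1.5 mm off centre, and the released plate sits flush at the fence with both holes over the pins. The hand-in returned no verdict.

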